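Tip a reagent pack out of the rack and load the analyser

ROBOT

A 6-joint arm with a two-finger parallel gripper is mounted at the origin on the work surface. World frame = base frame: x ahead of the robot, y to its left, z up, the work surface at z = 0. Lengths are in m, angles in rad, forces in N, time in s.
With the tool pointing down it reaches from about 0.3 to 0.85 m from the base axis. Payload 4.2 kg.
Tool frame: the origin (TCP) lies at the very end of the fingers, on their centre line; the grasp point (between the pads) lies 19 mm behind it; z points along the fingers, y is the line along which they close (so a half turn about z gives the same grasp; the last joint's range is limited). The gripper opens to 91 mm and grips with 3 to 60 N. Pads are 32 mm wide; open, the fingers measure 118 mm over their backs; the gripper's body (76 mm by 178 mm) begins 60 mm behind the grasp point.
Start: joints at [-1.126, 0.32, 1.565, -0, 1.257, -0.02], TCP at [0.258, -0.514, 0.214] pointing down, gripper open.
Joint ranges: [-3.11, 3.11], [-0.84, 2.01], [0.21, 2.61], [-1.34, 4.49], [0.05, 2.63], [-2.56, 2.56]. Speed limits (rad/s): [2.57, 2.57, 3.14, 3.14, 3.14, 3.14].

INTERFACE

Orientations are given as a 3x3 rotation matrix whose columns are the frame's x, y, z axes.
In Python, from plant import env gives the robot as it stands.
- The arm moves only by the tool move_arm, never from a script. Its argument "motion" is a list of rows, each a list of 3 entries, a list of its own where there are three numbers: the turn, a rotation vector about the world's x, y, z in degrees, then the shift along the world's x, y, z in mm, then the closure, from 0 (fully open) to 1 (shut). A call has 1 to 8 rows; each row is the pose to reach, as a shift and turn from the pose commanded when the call began; what a row does not reach only later rows make up. A row lasts 1/8 s, in which the tool goes at most 62.5 mm and 10.7 degrees, less where a joint would pass 70% of its speed; a pose out of reach is approached as far as the arm can. A call with a gripper value outside its range is refused whole. The fingers move at their own pace and stop on an object; "squeeze" is the grip in N (left out, the last holds). Time passes only in rows, so rows that repeat a pose let the fingers close. It gives the time, the measured TCP pose, the force and the opening at its end, in the units of the state.
- env.get_obs(): the state, without advancing time (a new reading comes with each control period).
- env.grab_frame(name): name is "side" or "top"; returns the picture (400x640x3 uint8, red, green, blue); there is no depth.
- env.get_calibration(name): a dict with "vfov" (degrees; the focal length in pixels is half the picture's height over the tangent of half this angle, whatever the lens; pixels are square), "cx", "cy" (the principal point, pixels), "k1" (the pictures are not rectified: a ray, as slopes to the right and down, at radius r is drawn at 1 + k1 r^2 times it, then the intrinsics apply), "rvec" (rotation vector, rad) and "tvec" (3), from world to camera coordinates, as OpenCV has them. Camera axes: x right, y down, z forward; pixel columns grow to the right and rows downward; lengths in m; the calibration is good to about 2 mm. A picture is of the moment at which its call begins. get_calibration takes no time and is no camera call.
- env.finish_job(): hands the job in, once; it reports no verdict.
The state is a dict: "t": time; "joint_pos": joint angles; "qvel": joint speeds; "tau": joint torques, N m; "tool_pos": TCP position; "tcp_rot": TCP orientation; "wrist_force": force on the tool from outside, world axes, zero at the start; "torque": the same for the moment, N m; "opening": finger opening in m.
Only numpy, scipy, OpenCV 4.12 (cv2) and the standard library are available. Lean on these libraries where they do the work, as an engineer would, in place of code of your own. Each camera call takes 0.05 s, during which the arm holds its last target. There are 200 camera calls.

TASK

From the tightly packed rack of reagent packs, take the only one with a single large round port on its top (the others have two oblong ports): first tip it outward by its top, towards the rack's sloping front, until it leans there by itself with its foot still in the rack, then lift it out and stand it upright in the cradle of the loading shuttle. Then push the shuttle fully home by its upright tab and let go. Leave the other packs standing in their places, and do not disturb the other things on the table.

Things in the scene. Friction and masses are not known exactly. Their poses are not given: they have to be found in the camera images.
- pack_mid (a point): Centre of the wanted pack (70 mm above its underside): white plastic box, 90 mm deep (its x, parallel to the rack's x), 44 wide (y), 140 high (z), about 0.45 kg; a flush dark round port, 34 mm, in the middle of its top. One of a row of five equal packs, 2 mm apart: no finger fits between, and it is too deep to grip front to back.
- rack: Fixed grey rack, 250 mm wide (y). Origin: centre of its underside, on the table; x points from its open front (robot side) to its back. Packs stand on its floor, 30 mm up, in a row along y, pitch 46 mm, centres at x = 0, tops 170 mm above the table. Back wall (x = 49 to 55 mm) 85 mm high, end walls 110 mm: the upper backs of the packs (x = 45 mm) are free to reach.
- rack_edge (a point): Middle of the front edge of the rack's flat floor (rack x = -18 mm, z = 30 mm), over which packs tip. From here an apron slopes down to the front at 0.45 rad, 30 mm long, ending in a 40 mm high fence square to it. A pack tipped past 0.25 rad falls on gently and stays leaning at 0.45 rad with its underside on the apron, its top about 50 mm forward of its neighbours. Axes as the rack's.
- cradle (a point): Centre of the floor (20 mm above the table) of the shuttle's cradle, an open aluminium tray, inside 106 mm (x) by 60 mm (y), walls 24 mm above this floor. x points in the direction in which the shuttle is pushed (away from the robot). It moves with the shuttle. The pack stands here with its depth along x. Beyond it a fixed white stop block, 110 mm high, 130 wide.
- push_tab (a point): Centre line of the robot-side face of the shuttle's upright aluminium tab, 14 mm below its top edge (the tab is 36 mm wide, 7 mm thick, its top 128 mm above the table, 24 mm in front of the cradle's outside). x points in the push direction. Push here along x.
- shuttle (a joint): Travel of the shuttle along x, in m: 0 fully out (towards the robot), 0.080 fully home against its stop. It starts between 0 and 0.02, slides with about 2.5 N of friction, and stays where it is left.
- pack_a: Another reagent pack of the same size and weight, with two oblong ports on its top; stays in the rack. Its origin is the centre of its underside, z up.
- pack_b: Another reagent pack of the same size and weight, with two oblong ports on its top; stays in the rack. Its origin is the centre of its underside, z up.
- pack_c: Another reagent pack of the same size and weight, with two oblong ports on its top; stays in the rack. Its origin is the centre of its underside, z up.
- pack_d: Another reagent pack of the same size and weight, with two oblong ports on its top; stays in the rack. Its origin is the centre of its underside, z up.
- tube_rack: Loose white rack, 71 x 134 x 40 mm, with tubes standing to 121 mm, beyond the pack rack. Its origin is the centre of its underside, z up.
- small_rack: Loose grey rack, 113 x 50 x 40 mm, with tubes to 121 mm, on the right. Its origin is the centre of its underside, z up.
- bottle: Loose white bottle, 64 mm across, 150 mm high, on the right. Its origin is the centre of its underside, z up.
- pen_cup: Loose black pen cup, 76 mm across, 145 mm high with pens, on the left. Its origin is the centre of its underside, z up.
- mouse: Loose computer mouse, 100 x 60 x 26 mm, on the left. Its origin is the centre of its underside, z up.
- scanner: Loose hand scanner lying flat, 185 x 50 x 35 mm, beyond the racks. Its origin is near its middle, at the underside, z up.
Things that resemble listed ones, but are neither listed nor needed, are in the scene too. Leave any purple look-alike of the part that bears pack_mid alone.

How it is judged:
On the way, in this order (a step that is already met when the one before it is completed fails the run):
1. the pack leans outward on the rack's sloping front, by 0.35 rad or more, its foot still in the rack and nothing holding it (angle between pack_mid's own z axis and vertical between 0.35 and 0.6 rad and x of pack_mid in the frame of rack below -0.02 m and z of pack_mid in the frame of rack below 0.115 m and contact force between pack and the fingers below 0.1 N), for 0.2 s.
2. the pack stands upright on the floor of the cradle, the shuttle not yet pushed home (horizontal distance between pack_mid and cradle below 0.014 m and angle between pack_mid's own z axis and vertical below 0.06 rad and z of pack_mid in the frame of cradle below 0.076 m and value of joint shuttle below 0.06 m), for 0.2 s.
At the end, for the whole second after the job is handed in: The pack stands upright (0.06 rad) and at rest on the cradle floor, within 14 mm of its centre; the shuttle is home (0.075 m or more of 0.080 m); the other four packs stand upright (0.06 rad) within 15 mm of where they were; the other loose things are within 30 mm of where they were (horizontal distance between pack_mid and cradle below 0.014 m and angle between each of pack_mid, pack_a, pack_b, pack_c, pack_d's own z axis and vertical below 0.06 rad and z of pack_mid in the frame of cradle below 0.076 m and value of joint shuttle above 0.075 m and linear speed of pack below 0.02 m/s and distance of each of pack_a, pack_b, pack_c, pack_d from where it was at the start of the episode below 0.015 m and distance of each of tube_rack, small_rack, bottle, pen_cup, mouse, scanner from where it was at the start of the episode below 0.03 m); the robot touches nothing.
It fails at once if another pack is tipped by more than 0.25 rad (angle between any of pack_a, pack_b, pack_c, pack_d's own z axis and vertical above 0.25 rad).
It fails at once if one of the other loose things on the table is moved by more than 50 mm (distance of any of tube_rack, small_rack, bottle, pen_cup, mouse, scanner from where it was at the start of the episode above 0.05 m).
It also fails if it takes over 67 s, if anything falls off the work surface, if the arm or the gripper's body presses on something with over 40 N, if the wrist force passes 120 N, or if a joint passes its speed limit or range.

## Working session

There is one attempt and no reset: what is moved stays moved. The work goes in short steps, Python scripts to look and compute and a tool call to move; the robot and the scene stay as the last step left them, time stands still between calls to the robot, and variables do not carry over. Pictures are saved under pics/ and viewed, on a budget of 10 in all, crops included, one or two more only if the job needs it, and the job is handed in when it is done.

Besides the shell and the picture viewer there is one more tool, called after "Request:" by a JSON object that holds its "method" and its "body". move_arm: Moves the arm, as the interface text tells. Its arguments: {"type":"object","properties":{"motion":{"type":"array"},"squeeze":{"type":"number"}},"required":["motion"]}

```bash
mkdir -p pics; ls; cat > h.py <<'E'
import numpy as np, cv2
from plant import env
def cal(n):
    c=env.get_calibration(n); f=200/np.tan(np.radians(c["vfov"])/2)
    K=np.array([[f,0,c["cx"]],[0,f,c["cy"]],[0,0,1.]])
    return K,np.array([c["k1"],0,0,0.]),np.array(c["rvec"],float),np.array(c["tvec"],float)
def px2w(n,pts,z):
    K,d,r,t=cal(n); R=cv2.Rodrigues(r)[0]; C=-R.T@t
    u=cv2.undistortPoints(np.array(pts,float).reshape(-1,1,2),K,d).reshape(-1,2)
    D=np.c_[u,np.ones(len(u))]@R
    return C+D*((np.broadcast_to(z,len(u))-C[2])/D[:,2])[:,None]
def w2px(n,P):
    K,d,r,t=cal(n); return cv2.projectPoints(np.array(P,float).reshape(-1,1,3),r,t,K,d)[0].reshape(-1,2)
def snap(n,name,crop=None,s=1):
    im=env.grab_frame(n)[:,:,::-1]; cv2.imwrite(f"pics/{name}_raw.png",im)
    if crop: x0,y0,x1,y1=crop; im=im[y0:y1,x0:x1]
    cv2.imwrite(f"pics/{name}.png",cv2.resize(im,None,fx=s,fy=s,interpolation=cv2.INTER_CUBIC))
E
python3 - <<'E'
from h import *
snap("top","t0",s=1.25); snap("side","s0",s=1.25)
for n in("top","side"): print(env.get_calibration(n))
E
```

```text
pics
{'vfov': 54.775706865653206, 'cx': 330.5212566884319, 'cy': 196.19045048210774, 'k1': -0.05151307140003898, 'rvec': array([ 2.16594809, -2.21363075,  0.06865471]), 'tvec': array([0.03067088, 0.58159768, 1.30775708])}
{'vfov': 49.34023911018478, 'cx': 327.06460766456325, 'cy': 189.35508402933513, 'k1': -0.06359431911224743, 'rvec': array([ 0.71266675,  2.95624527, -0.45211272]), 'tvec': array([ 0.51805206, -0.23234568,  1.75394489])}
```

View pics/t0.png

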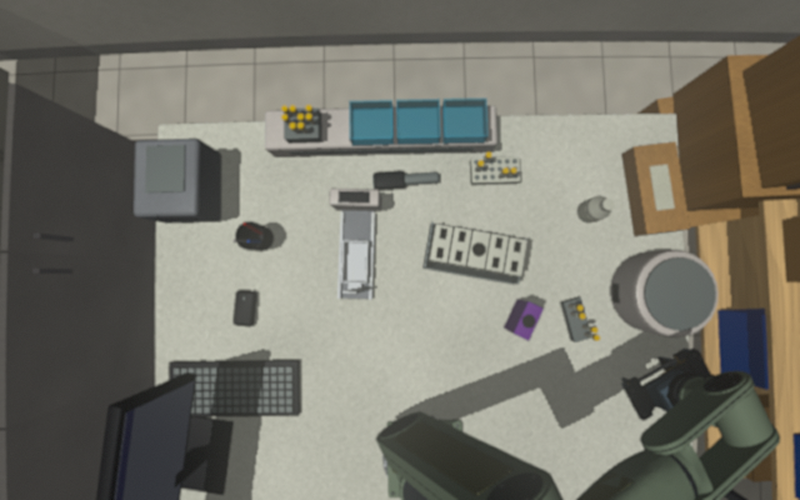

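View pics/s0.png

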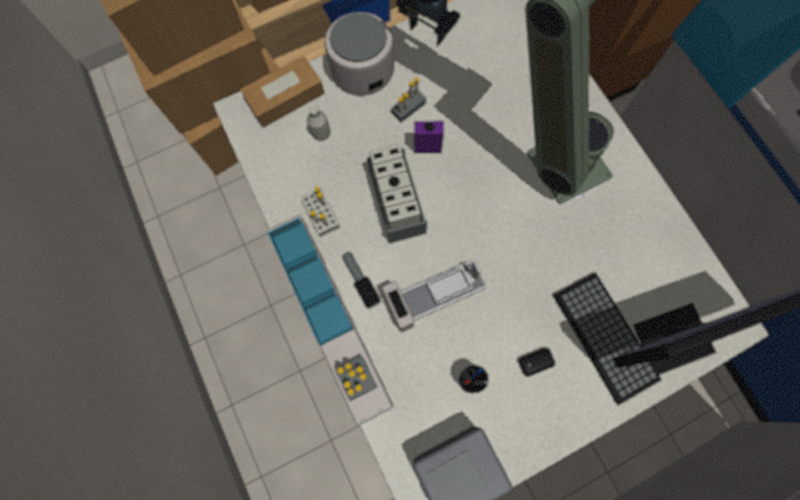

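Top view: the row of packs is at (425–530, 225–280), with two-oblong packs on either side of a middle one bearing a round port at (478,249). The purple box at (525,318), also with a round port, is the look-alike to leave alone. The shuttle is at (357,260), its stop at (356,198). The white middle pack fits; I'll confirm it in an enlarged crop.

```bash
python3 - <<'E'
from h import *
ims=[cv2.imread("pics/t0_raw.png").astype(float)]+[env.grab_frame("top")[:,:,::-1].astype(float) for _ in range(5)]
m=np.mean(ims,0).astype(np.uint8); cv2.imwrite("pics/tm.png",m)
x0,y0,x1,y1=262,140,434,248
c=cv2.resize(m[y0:y1,x0:x1],None,fx=4.6,fy=4.6,interpolation=cv2.INTER_CUBIC); cv2.imwrite("pics/tc.png",c)
E
```

```text
(no output)
```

View pics/tc.png

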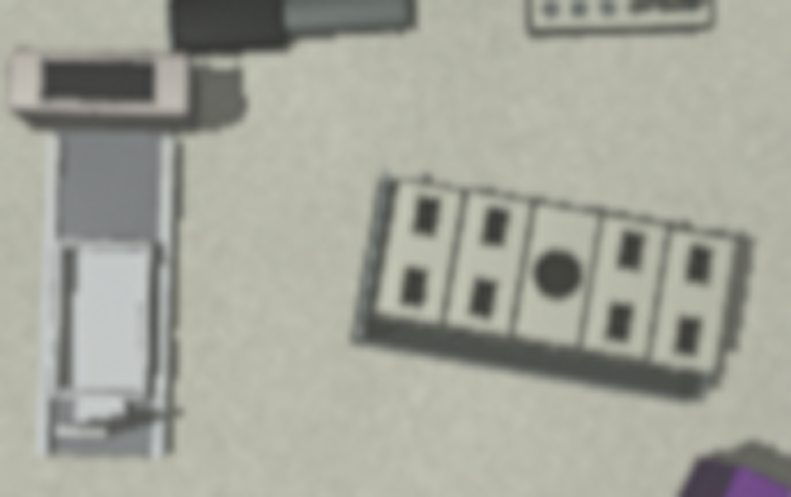

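The crop confirms it: the white middle pack has the one round port, at crop (557,274), and all four others have two oblong ports. Now I'll measure the rack and shuttle.

```bash
python3 - <<'E'
from h import *
g=cv2.cvtColor(cv2.imread("pics/tm.png"),cv2.COLOR_BGR2GRAY).astype(float)
def raw(p): return (np.array(p,float)+.5)/4.6-.5+[262,140]
ports=[(426,216),(413,288),(495,227),(481,299),(557,274),(631,250),(618,323),(699,264),(687,336)]
W=[]
for p in ports:
    c=raw(p); r=5 if p[0]==557 else 3
    for _ in range(4):
        yy,xx=np.mgrid[int(round(c[1]))-r-1:int(round(c[1]))+r+2,int(round(c[0]))-r-1:int(round(c[0]))+r+2]
        w=np.clip(150-g[yy,xx],0,None)*(np.hypot(xx-c[0],yy-c[1])<r+1); c=np.array([(w*xx).sum(),(w*yy).sum()])/w.sum()
    W.append(px2w("top",[c],.17)[0]); 
W=np.array(W); print(W.round(4)); 
# rack axes: pairs (upper=back)
L=np.array([(0,2,.5),(0,2,-.5),(0,1,.5),(0,1,-.5),(0,0,0),(0,-1,.5),(0,-1,-.5),(0,-2,.5),(0,-2,-.5)])
from scipy.optimize import least_squares
def f(p):
    c,s=np.cos(p[2]),np.sin(p[2]); x=L[:,2]*p[3]; y=L[:,1]*.046
    return np.r_[p[0]+c*x-s*y-W[:,0],p[1]+s*x+c*y-W[:,1]]
r=least_squares(f,[.6,-.2,-.1,.04]); print("rack x y yaw",r.x.round(4),np.degrees(r.x[2]),"rms",r.fun.std())
for n,p,z in [("railL top",(52,135),.01),("railL bot",(43,455),.01),("railR top",(172,135),.01),("railR bot",(165,455),.01),("cr floor TL",(75,245),.02),("TR",(152,245),.02),("rimTL",(63,242),.044),("rimTR",(157,242),.044),("BL",(58,392),.044),("BR",(148,392),.044),("stop fl",(12,108),.11),("stop fr",(188,112),.11),("stop bl",(14,50),.11),("stop br",(186,55),.11),("tab l",(56,432),.128),("tab r",(108,432),.128)]: print(n,px2w("top",[raw(p)],z)[0].round(4))
o=env.get_obs(); print(o["tcp_rot"].round(3),o["tool_pos"])
s=env.grab_frame("side"); s=s[200:262,300:400,::-1]; cv2.imwrite("pics/sc.png",np.vstack([cv2.resize(s,None,fx=7,fy=7,interpolation=cv2.INTER_CUBIC)]))
E
```

```text
[[ 0.6009 -0.0549  0.17  ]
 [ 0.5534 -0.0453  0.17  ]
 [ 0.5929 -0.1001  0.17  ]
 [ 0.5453 -0.0906  0.17  ]
 [ 0.5602 -0.1406  0.17  ]
 [ 0.575  -0.1897  0.17  ]
 [ 0.5279 -0.1805  0.17  ]
 [ 0.5642 -0.2345  0.17  ]
 [ 0.5175 -0.2254  0.17  ]]
rack x y yaw [ 0.5597 -0.1402 -0.198   0.0482] -11.343096703780274 rms 0.0005291032470099908
railL top [0.6818 0.2161 0.01  ]
railL bot [0.4413 0.2259 0.01  ]
railR top [0.6798 0.1254 0.01  ]
railR bot [0.4394 0.1347 0.01  ]
cr floor TL [0.5974 0.1984 0.02  ]
TR [0.5961 0.1409 0.02  ]
rimTL [0.598 0.204 0.044]
rimTR [0.5965 0.135  0.044 ]
BL [0.4883 0.2091 0.044 ]
BR [0.487  0.1433 0.044 ]
stop fl [0.6878 0.2292 0.11  ]
stop fr [0.6822 0.106  0.11  ]
stop bl [0.7288 0.2274 0.11  ]
stop br [0.7225 0.1067 0.11  ]
tab l [0.4619 0.1985 0.128 ]
tab r [0.4612 0.163  0.128 ]
[[ 0.894  0.448 -0.   ]
 [ 0.448 -0.894  0.   ]
 [-0.    -0.    -1.   ]] [ 0.25770033 -0.51392122  0.21378623]
```

View pics/sc.png

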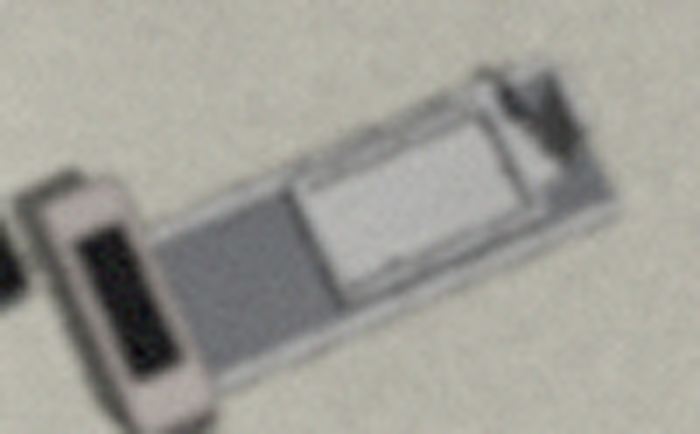

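Side crop: the cradle floor is at crop corners (297,183), (480,120), (530,205) and (345,303), with the tab at the near end around (540,110). Next I move over, closed, to behind the wanted pack, keeping clear of the big pot on the right.

Request:
{"method": "move_arm", "body": {"motion": [[[0,0,-10],[0,20,50],1],[[0,0,-20],[10,75,60],1],[[0,0,-30],[25,130,60],1],[[0,0,-38],[50,185,60],1],[[0,0,-38],[90,230,60],1],[[0,0,-38],[135,270,60],1],[[0,0,-38],[185,305,60],1],[[0,0,-38],[240,330,60],1]]}}

```text
t: 1.4
tool_pos: [0.499, -0.1823, 0.2745]
tcp_rot: [[0.981, -0.196, 0.001], [-0.196, -0.981, -0.001], [0.001, 0.001, -1.0]]
wrist_force: [-0.2, -0.6, -0.4]
opening: 0.0139
```

```bash
python3 - <<'E'
from h import *
o=env.get_obs(); print(o["t"],o["tcp_rot"].round(3),o["tool_pos"].round(4),o["opening"],o["joint_pos"].round(2))
t=np.array([.6313,-.1546,.27]); print((t-o["tool_pos"])*1000)
E
```

```text
1.4 [[ 0.981 -0.196  0.001]
 [-0.196 -0.981 -0.001]
 [ 0.001  0.001 -1.   ]] [ 0.499  -0.1823  0.2745] 0.013932788067783678 [-0.37  0.22  1.56 -0.    1.37  1.4 ]
[132.32468475  27.7356168   -4.53408688]
```

Request:
{"method": "move_arm", "body": {"motion": [[[0,0,0],[60,13,0],1],[[0,0,0],[115,25,0],1],[[0,0,0],[134,29,0],1],[[0,0,0],[134,29,-10],1],[[0,0,0],[134,29,-60],1],[[0,0,0],[134,29,-105],1],[[0,0,0],[134,29,-127],1],[[0,0,0],[134,29,-127],1]]}}

```text
t: 2.4
tool_pos: [0.629, -0.1551, 0.1449]
tcp_rot: [[0.98, -0.198, -0.005], [-0.198, -0.98, 0.001], [-0.006, -0.0, -1.0]]
wrist_force: [0.8, -0.4, 0.4]
opening: 0.0003
```

```bash
python3 - <<'E'
from h import *
snap("side","s1",(270,90,370,200),5)
o=env.get_obs(); print(o["t"],o["tool_pos"].round(4),o["opening"],o["wrist_force"])
E
```

```text
2.45 [ 0.6304 -0.1554  0.1468] 0.0006116372928722895 [ 0.72420222 -0.23035283  0.15110596]
```

View pics/s1.png

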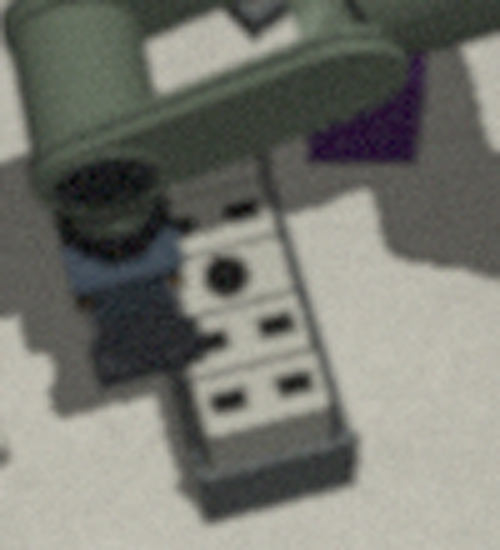

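The gripper stands behind the middle pack: round port at (227,273), body at (140,310). Now I pull the top outward, slowly, with the fingers behind its upper back.

Request:
{"method": "move_arm", "body": {"motion": [[[0,0,0],[-10,2,0],1],[[0,0,0],[-15,3,0],1],[[0,0,0],[-20,4,0],1],[[0,0,0],[-25,5,0],1],[[0,0,0],[-30,6,0],1],[[0,0,0],[-35,7,0],1],[[0,0,0],[-39,8,0],1],[[0,0,0],[-41,8,0],1]]}}

```text
t: 3.45
tool_pos: [0.5903, -0.1469, 0.1468]
tcp_rot: [[0.98, -0.197, -0.001], [-0.197, -0.98, 0.0], [-0.001, 0.0, -1.0]]
wrist_force: [0.4, 0.5, 0.2]
opening: 0.0005
```

```bash
python3 - <<'E'
from h import *
snap("side","s2",(270,90,370,200),5)
o=env.get_obs(); print(o["t"],o["tool_pos"].round(4),o["opening"],o["wrist_force"])
E
```

```text
3.5 [ 0.5902 -0.1469  0.1469] 0.00023873661794630927 [-0.77069051  0.57549843 -0.19679094]
```

View pics/s2.png

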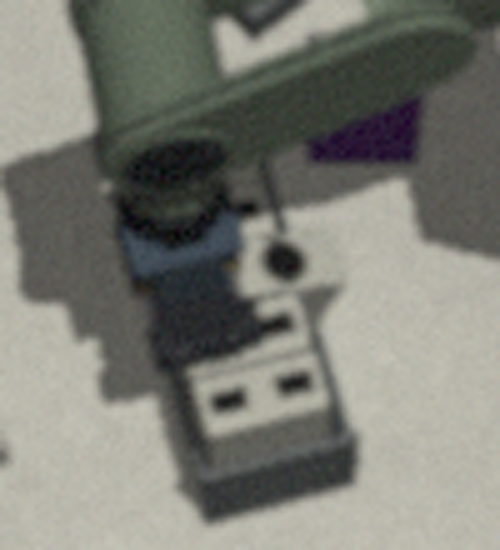

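Request:
{"method": "move_arm", "body": {"motion": [[[0,0,0],[12,-2,0],1],[[0,0,0],[25,-5,30],1],[[0,0,0],[40,-8,80],1],[[0,0,0],[60,-12,120],0.5],[[0,0,0],[85,-17,140],0],[[0,0,0],[85,-17,140],0],[[0,0,0],[85,-17,140],0]]}}

```text
t: 4.38
tool_pos: [0.6751, -0.1638, 0.2853]
tcp_rot: [[0.98, -0.197, -0.003], [-0.197, -0.98, 0.001], [-0.003, -0.0, -1.0]]
wrist_force: [-0.1, -0.1, 0.1]
opening: 0.0377
```

```bash
python3 - <<'E'
from h import *
a=np.mean([env.grab_frame("side").astype(float) for _ in range(3)],0).astype(np.uint8)[:,:,::-1]
b=np.mean([env.grab_frame("top").astype(float) for _ in range(3)],0).astype(np.uint8)[:,:,::-1]
cv2.imwrite("pics/s3m.png",a); cv2.imwrite("pics/t3m.png",b)
# predicted wireframe of leaning pack
c,s=np.cos(-.198),np.sin(-.198); E=np.array([[c,-s],[s,c]])
def pk(th,slide=0):
    out=[]
    for h in (0,.14):
        for u in(-.027,.063):
            for y in(-.022,.022):
                xr=-.018+(u-slide)*np.cos(th)-h*np.sin(th); z=.03+(u-slide)*np.sin(th)+h*np.cos(th)
                out.append(list(E@[xr,y]+[.5597,-.1402])+[z])
    u,h=.018,.14; xr=-.018+u*np.cos(th)-h*np.sin(th); z=.03+u*np.sin(th)+h*np.cos(th)
    return np.array(out+[list(E@[xr,0]+[.5597,-.1402])+[z]])
x0,y0,S=270,100,5
for n,im,(x0,y0) in(("side",a,(290,100)),("top",b,(340,170))):
    crop=cv2.resize(im[y0:y0+90,x0:x0+80],None,fx=S,fy=S,interpolation=cv2.INTER_CUBIC)
    q=(w2px(n,pk(.45))-[x0,y0]+.5)*S-.5; q=q.astype(int)
    for i,j in((4,5),(5,7),(7,6),(6,4)): cv2.line(crop,tuple(map(int,q[i])),tuple(map(int,q[j])),(0,0,255),1)
    cv2.circle(crop,tuple(map(int,q[8])),3,(0,0,255),-1)
    cv2.imwrite(f"pics/{n}3.png",crop)
cv2.imwrite("pics/c3.png",np.hstack([cv2.imread("pics/side3.png"),cv2.imread("pics/top3.png")]))
o=env.get_obs(); print(o["t"],o["tool_pos"].round(4),o["opening"])
E
```

```text
4.675 [ 0.6752 -0.1639  0.2866] 0.061609225075893254
```

View pics/c3.png

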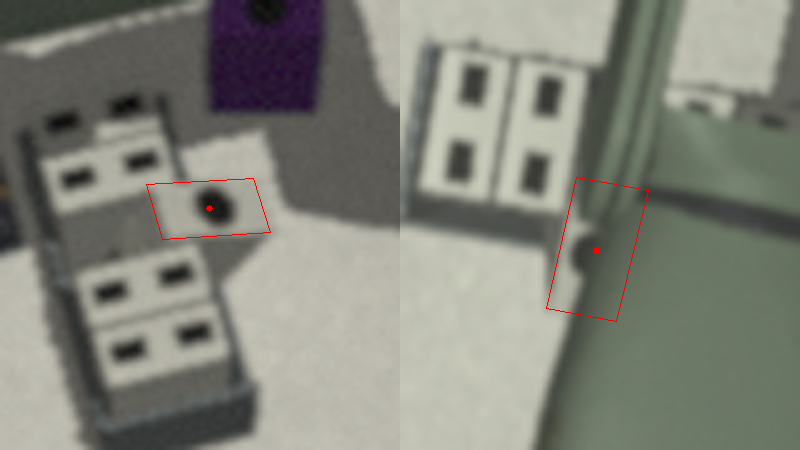

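The predicted 0.45 rad lean (red outline) matches the picture: port at (217,207) against the predicted (209,208). The pack leans freely and its neighbours stand. Now to the pre-grasp pose, tool tilted along the pack.

Request:
{"method": "move_arm", "body": {"motion": [[[0,0,0],[-50,10,5],0],[[-2,-10,0],[-105,21,5],0],[[-4,-20,0],[-160,32,5],0],[[-5.07,-25.3,0],[-208,42,0],0],[[-5.07,-25.3,0],[-208,42,-40],0],[[-5.07,-25.3,0],[-208,42,-80],0],[[-5.07,-25.3,0],[-208,42,-105],0],[[-5.07,-25.3,0],[-208,42,-105],0]], "squeeze": 50}}

```text
t: 5.68
tool_pos: [0.466, -0.1215, 0.1802]
tcp_rot: [[0.884, -0.197, 0.423], [-0.178, -0.98, -0.084], [0.431, -0.001, -0.902]]
wrist_force: [0.5, -0.2, 0.2]
opening: 0.0913
```

```bash
python3 - <<'E'
from h import *
o=env.get_obs(); print(o["t"],o["tcp_rot"].round(3),o["tool_pos"].round(4),o["opening"],o["wrist_force"],o["joint_pos"].round(2))
snap("side","s4",(290,90,420,190),5)
t=np.array([.495,-.1272,.123]); print((t-o["tool_pos"])*1000)
E
```

```text
5.675 [[ 0.884 -0.197  0.423]
 [-0.178 -0.98  -0.084]
 [ 0.431 -0.001 -0.902]] [ 0.466  -0.1215  0.1802] 0.09125647631786152 [ 0.48835541 -0.17480883  0.22152228] [-0.31  0.    2.15  0.1   0.55  1.38]
[ 28.98363429  -5.72582659 -57.16620636]
```

View pics/s4.png

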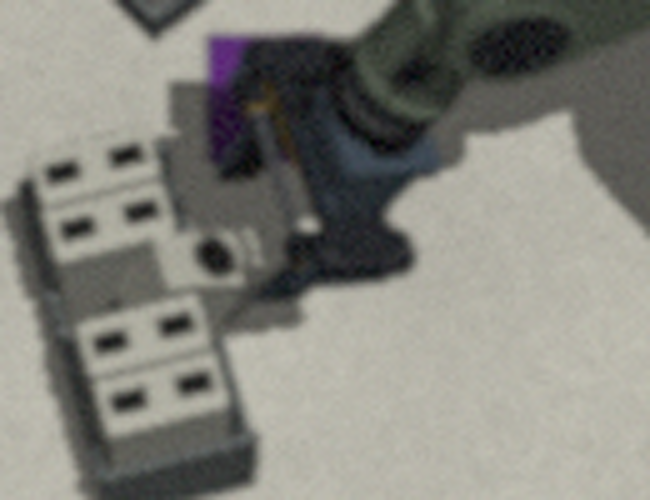

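Fingertips at (240,165) and (285,280) straddle the leaning pack's forward part, with the port at (217,257). Approach along the pack axis and close.

Request:
{"method": "move_arm", "body": {"motion": [[[0,0,0],[7,-1,-15],0],[[0,0,0],[14,-3,-30],0],[[0,0,0],[21,-4,-45],0],[[0,0,0],[27.5,-5.3,-58],0],[[0,0,0],[27.5,-5.3,-58],0],[[0,0,0],[27.5,-5.3,-58],0.4],[[0,0,0],[27.5,-5.3,-58],0.7],[[0,0,0],[27.5,-5.3,-58],1]], "squeeze": 50}}

```text
t: 6.72
tool_pos: [0.4953, -0.1274, 0.1245]
tcp_rot: [[0.882, -0.197, 0.428], [-0.177, -0.98, -0.086], [0.436, -0.0, -0.9]]
wrist_force: [0.3, 0.1, 0.7]
opening: 0.0635
```

Request:
{"method": "move_arm", "body": {"motion": [[[0,0,0],[0,0,0],1],[[0,0,0],[0,0,0],1],[[0,0,0],[0,0,0],1],[[0,0,0],[0,0,0],1]]}}

```text
t: 7.22
tool_pos: [0.4952, -0.1273, 0.124]
tcp_rot: [[0.883, -0.197, 0.427], [-0.177, -0.98, -0.086], [0.435, -0.0, -0.9]]
wrist_force: [-1.2, 0.3, 1.3]
opening: 0.0442
```

Request:
{"method": "move_arm", "body": {"motion": [[[0,0,0],[0,0,0],1],[[0,0,0],[0,0,5],1],[[0,0,0],[0,0,15],1],[[0,0,0],[0,0,30],1],[[0,0,0],[0,0,45],1],[[0,0,0],[0,0,60],1],[[0,0,0],[0,0,75],1],[[0,0,0],[0,0,90],1]]}}

```text
t: 8.22
tool_pos: [0.4942, -0.127, 0.2141]
tcp_rot: [[0.884, -0.197, 0.425], [-0.178, -0.98, -0.085], [0.433, -0.0, -0.901]]
wrist_force: [1.3, -0.4, -5.3]
opening: 0.0439
```

Request:
{"method": "move_arm", "body": {"motion": [[[0,0,0],[0,0,20],1],[[0,0,0],[0,0,40],1],[[0,0,0],[0,0,60],1],[[0,0,0],[0,0,80],1],[[0,0,0],[0,0,95],1],[[0,0,0],[0,0,95],1]]}}

```text
t: 8.98
tool_pos: [0.4952, -0.1274, 0.31]
tcp_rot: [[0.882, -0.197, 0.428], [-0.177, -0.98, -0.086], [0.437, 0.0, -0.9]]
wrist_force: [0.5, 0.2, -5.2]
opening: 0.0438
```

```bash
python3 - <<'E'
from h import *
o=env.get_obs(); print(o["t"],o["tool_pos"].round(4),o["opening"],o["wrist_force"],o["torque"])
snap("side","s5",(290,70,440,190),5)
E
```

```text
8.975 [ 0.4952 -0.1274  0.31  ] 0.04377101188997775 [ 0.47829385  0.16803136 -5.23011391] [0.18277979 0.82239648 0.07035581]
```

View pics/s5.png

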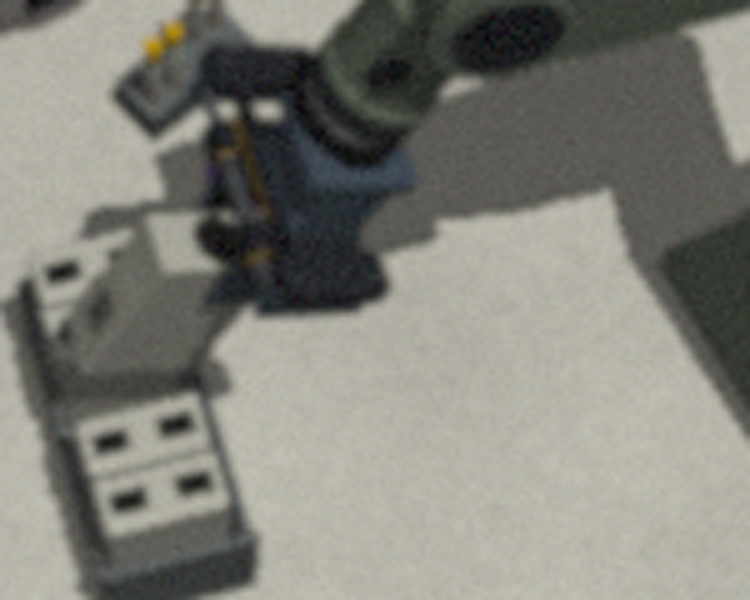

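The pack is in hand, hanging clear above the rack, and the four neighbours stand. Next I refine the shuttle pose with wireframes over the initial pictures and work out the transfer turn.

```bash
python3 - <<'E'
from h import *
from scipy.spatial.transform import Rotation as R
ey=np.array([.1966,.9805,0])
print((R.from_euler('z',8.94,degrees=True)*R.from_rotvec(ey*.45)).as_rotvec(degrees=True))
print("top stop/rims", )
def box(cx,cy,yaw):
    c,s=np.cos(yaw),np.sin(yaw); E=np.array([[c,-s],[s,c]])
    L=[[-.053,-.03,.044],[.053,-.03,.044],[.053,.03,.044],[-.053,.03,.044],[-.053,-.03,.02],[.053,-.03,.02],[.053,.03,.02],[-.053,.03,.02],
       [-.0865,-.018,.128],[-.0865,.018,.128],[-.0795,.018,.128],[-.0795,-.018,.128]]
    return np.array([list(E@l[:2]+[cx,cy])+[l[2]] for l in L])
outs=[]
side=cv2.imread("pics/s0_raw.png"); top=cv2.imread("pics/tm.png")
B=box(.5424,.1735,np.radians(-2.4))
for n,im,(x0,y0,x1,y1) in(("top",top,(262,170,312,245)),("side",side,(320,200,395,260))):
    S=8 if n=="top" else 5
    c=cv2.resize(im[y0:y1,x0:x1],None,fx=S,fy=S,interpolation=cv2.INTER_CUBIC)
    q=np.round((w2px(n,B)-[x0,y0]+.5)*S-.5).astype(int)
    for k,col in((0,(0,0,255)),(4,(0,255,0)),(8,(255,0,0))): cv2.polylines(c,[q[k:k+4].reshape(-1,1,2)],True,col,1)
    outs.append(c)
h=max(o.shape[0] for o in outs)
cv2.imwrite("pics/ov.png",np.hstack([cv2.copyMakeBorder(o,0,h-o.shape[0],0,0,cv2.BORDER_CONSTANT) for o in outs]))
E
```

```text
[ 3.08635095 25.62412677  8.7884997 ]
top stop/rims
```

View pics/ov.png

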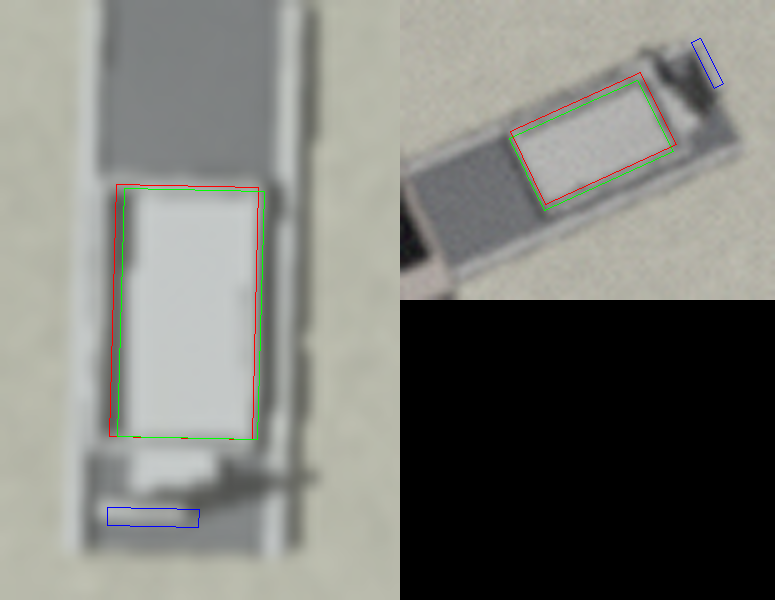

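The wireframe fits both views: tray floor at (120–262, 187–438) on the left, (515–675, 85–205) on the right. Next: upright and carry to above the cradle.

Request:
{"method": "move_arm", "body": {"motion": [[[0,5,0],[0,10,10],1],[[1,11,2],[2,40,15],1],[[2,17,5],[6,80,15],1],[[3.1,23,8.8],[12,125,15],1],[[3.1,25.6,8.8],[18,170,10],1],[[3.1,25.6,8.8],[24,215,5],1],[[3.1,25.6,8.8],[28,260,0],1],[[3.1,25.6,8.8],[29.4,285,0],1]]}}

```text
t: 10.02
tool_pos: [0.5244, 0.1599, 0.307]
tcp_rot: [[0.999, -0.04, -0.002], [-0.04, -0.999, 0.0], [-0.002, -0.0, -1.0]]
wrist_force: [0.9, -1.0, -4.3]
opening: 0.0439
```

Request:
{"method": "move_arm", "body": {"motion": [[[0,0,0],[0,11,0],1],[[0,0,0],[0,16.4,-15],1],[[0,0,0],[0,16.4,-35],1],[[0,0,0],[0,16.4,-44],1],[[0,0,0],[0,16.4,-44],1]]}}

```text
t: 10.65
tool_pos: [0.5243, 0.1732, 0.264]
tcp_rot: [[0.999, -0.043, -0.001], [-0.043, -0.999, -0.001], [-0.001, 0.001, -1.0]]
wrist_force: [-1.0, -0.3, -4.3]
opening: 0.0439
```

```bash
cat > ov.py <<'E'
from h import *
import sys
def ov(name,du=.0178,h=.1046,y=0,tilt=0):
    o=env.get_obs(); print(o["t"],o["tool_pos"].round(4),o["tcp_rot"].round(3).tolist(),o["opening"],o["wrist_force"])
    T,p=o["tcp_rot"],o["tool_pos"]
    X=[]
    for zz in(-h+.14,-h):
        for a,b in((-.045,-.022),(.045,-.022),(.045,.022),(-.045,.022)):
            # pack x fwd, z up in tool: x_t fwd, z_t down ; tilt about y
            lx=np.cos(tilt)*a+np.sin(tilt)*zz; lz=-np.sin(tilt)*a+np.cos(tilt)*zz
            X.append(p+T@np.array([du+lx,b+y,-lz]))
    X=np.array(X); outs=[]
    for n in("top","side"):
        im=np.mean([env.grab_frame(n).astype(float) for _ in range(3)],0).astype(np.uint8)[:,:,::-1]
        cv2.imwrite(f"pics/{name}_{n}.png",im)
        q=w2px(n,X); c0=q.mean(0).round().astype(int); x0,y0=c0-[39,45]; S=5
        c=cv2.resize(im[y0:y0+90,x0:x0+78],None,fx=S,fy=S,interpolation=cv2.INTER_CUBIC)
        d=c.copy(); qq=np.round((q-[x0,y0]+.5)*S-.5).astype(int)
        for k,col in((0,(0,0,255)),(4,(0,255,0))): cv2.polylines(d,[qq[k:k+4].reshape(-1,1,2)],True,col,1)
        outs+=[d]; print(n,x0,y0)
    cv2.imwrite(f"pics/{name}.png",np.hstack(outs))
E
python3 -c "
from ov import *
ov('h1')"
```

```text
10.65 [0.5243 0.1732 0.264 ] [[0.999, -0.043, -0.001], [-0.043, -0.999, -0.001], [-0.001, 0.001, -1.0]] 0.04394031972386557 [-0.988481   -0.26120644 -4.28902507]
top 238 162
side 323 169
```

View pics/h1.png

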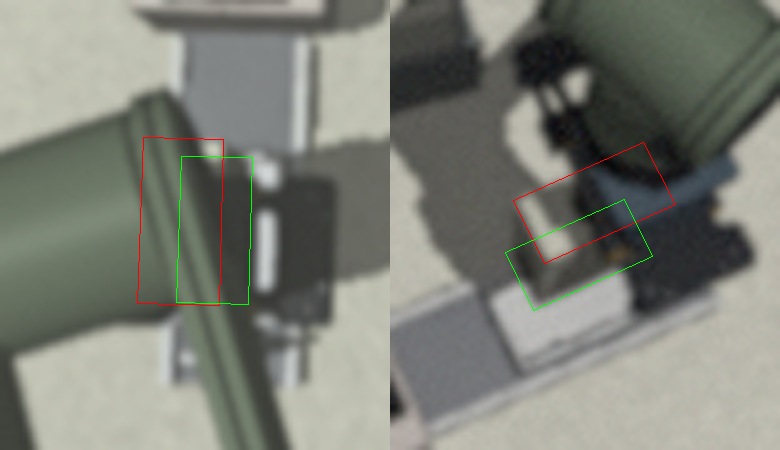

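Side half: the pack's lit top strip is at about (545,225) and its far face ends near (540,305), within about 2 raw pixels of prediction, upright to the eye. I'll check numerically by sampling brightness across the top and bottom edges of the far face.

```bash
python3 - <<'E'
from h import *
o=env.get_obs(); T,p=o["tcp_rot"],o["tool_pos"]
g=cv2.cvtColor(cv2.imread("pics/h1_side.png"),cv2.COLOR_BGR2GRAY).astype(np.float32)
xs=np.arange(.025,.07,.003)
for nm,h in(("top",.14),("bot",0.)):
  for y in(-.012,-.004,.004,.012):
    P=np.array([p+T@np.array([.0178+a,y,.1046-h]) for a in xs]); q=w2px("side",P).astype(np.float32)
    print(nm,y,cv2.remap(g,q[:,0].reshape(1,-1),q[:,1].reshape(1,-1),cv2.INTER_LINEAR)[0].astype(int))
ys=np.arange(-.04,.041,.004)
for nm,h,a in(("topY",.14,.036),("faceY",.07,.045)):
    P=np.array([p+T@np.array([.0178+a,y,.1046-h]) for y in ys]); q=w2px("side",P).astype(np.float32)
    print(nm,cv2.remap(g,q[:,0].reshape(1,-1),q[:,1].reshape(1,-1),cv2.INTER_LINEAR)[0].astype(int))
print((xs*1000).round())
E
```

```text
top -0.012 [145 173 183 183 177 160 124  85  63  52  43  50  69  82  89  90]
top -0.004 [107 127 150 169 175 158 122  85  65  62  62  72  83  87  90  89]
top 0.004 [ 87  99 128 162 172 158 121  85  69  70  80  89  90  90  90  90]
top 0.012 [ 85  96 123 155 170 159 123  89  78  83  88  89  91  90  92  92]
bot -0.012 [ 78  82  82  81  85 115 151 173 183 185 183 184 184 176 152 111]
bot -0.004 [ 89  83  73  67  73 103 140 166 176 180 175 173 169 156 136 105]
bot 0.004 [74 65 57 48 43 61 78 91 97 93 96 94 92 93 88 82]
bot 0.012 [80 62 53 45 42 59 77 86 88 90 91 89 89 89 90 94]
topY [ 79  66  68  84 112 154 179 180 181 174 174 170 170 166 159 140 109  93
  90  90  90]
faceY [185 174 136  91  80  71  65  51  44  44  43  49  56  68  76  83  87  88
  88  91  94]
[25. 28. 31. 34. 37. 40. 43. 46. 49. 52. 55. 58. 61. 64. 67. 70.]
```

Top edge at about 43 mm, bottom about 41 mm (predicted 45): the pack is upright, sitting about 3 mm nearer the robot in the grip than assumed. Correct by +3 mm and lower.

Request:
{"method": "move_arm", "body": {"motion": [[[0,0,0],[3,0,-15],1],[[0,0,0],[3,0,-40],1],[[0,0,0],[3,0,-65],1],[[0,0,0],[3,0,-90],1],[[0,0,0],[3,0,-110],1],[[0,0,0],[3,0,-124],1],[[0,0,0],[3,0,-132],1],[[0,0,0],[3,0,-134],1]]}}

```text
t: 11.95
tool_pos: [0.5277, 0.1741, 0.1307]
tcp_rot: [[0.999, -0.042, 0.001], [-0.042, -0.999, 0.0], [0.001, -0.0, -1.0]]
wrist_force: [-0.4, -0.2, -4.3]
opening: 0.0438
```

Request:
{"method": "move_arm", "body": {"motion": [[[0,0,0],[0,0,-1],1],[[0,0,0],[0,0,-2],1],[[0,0,0],[0,0,-3],1],[[0,0,0],[0,0,-4],1],[[0,0,0],[0,0,-4],1]]}}

```text
t: 12.58
tool_pos: [0.5276, 0.1741, 0.1269]
tcp_rot: [[0.999, -0.042, 0.001], [-0.042, -0.999, 0.0], [0.001, -0.0, -1.0]]
wrist_force: [0.2, 0.4, -4.0]
opening: 0.0437
```

Request:
{"method": "move_arm", "body": {"motion": [[[0,0,0],[0,0,-1],1],[[0,0,0],[0,0,-1],1],[[0,0,0],[0,0,-2],1],[[0,0,0],[0,0,-2],1]]}}

```text
t: 13.08
tool_pos: [0.5277, 0.1741, 0.125]
tcp_rot: [[0.999, -0.042, 0.001], [-0.042, -0.999, 0.0], [0.001, -0.0, -1.0]]
wrist_force: [0.1, -0.3, -4.0]
opening: 0.0436
```

```bash
python3 -c "
from ov import *
ov('h2',du=.0150)"
```

```text
13.075 [0.5277 0.1741 0.125 ] [[0.999, -0.042, 0.001], [-0.042, -0.999, 0.0], [0.001, -0.0, -1.0]] 0.04359219376001222 [ 0.0545931  -0.33301036 -3.96382351]
top 244 163
side 320 179
```

View pics/h2.png

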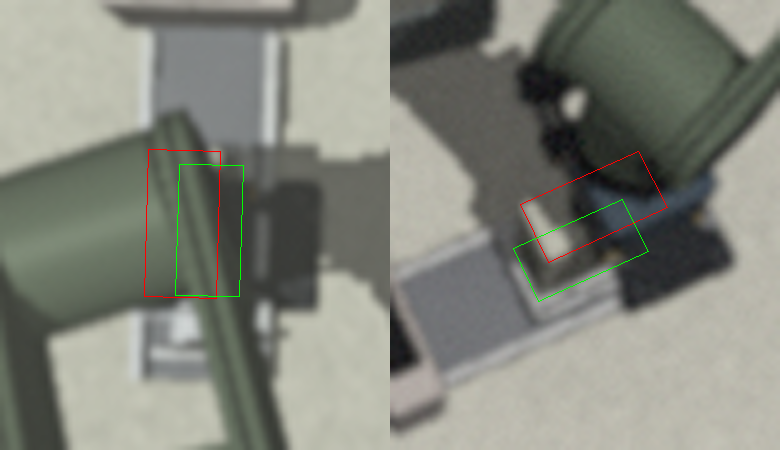

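The pack is now inside the tray: its far face is framed by the rim at (515–620, 250–310). Lower until it touches.

Request:
{"method": "move_arm", "body": {"motion": [[[0,0,0],[0,0,-1],1],[[0,0,0],[0,0,-1],1],[[0,0,0],[0,0,-2],1],[[0,0,0],[0,0,-2],1]]}}

```text
t: 13.88
tool_pos: [0.5284, 0.1741, 0.125]
tcp_rot: [[0.999, -0.042, 0.003], [-0.042, -0.999, 0.001], [0.003, -0.001, -1.0]]
wrist_force: [-2.0, -1.0, 10.8]
opening: 0.0439
```

Contact just where predicted. Unload and open.

Request:
{"method": "move_arm", "body": {"motion": [[[0,0,0],[0,0,1.5],1],[[0,0,0],[0,0,1.5],0.5],[[0,0,0],[0,0,1.5],0.3],[[0,0,0],[0,0,1.5],0],[[0,0,0],[0,0,1.5],0],[[0,0,0],[0,0,1.5],0],[[0,0,0],[0,0,1.5],0]]}}

```text
t: 14.75
tool_pos: [0.5276, 0.1741, 0.1244]
tcp_rot: [[0.999, -0.042, 0.001], [-0.042, -0.999, 0.0], [0.001, -0.0, -1.0]]
wrist_force: [-0.4, -0.9, -0.5]
opening: 0.0908
```

Request:
{"method": "move_arm", "body": {"motion": [[[0,0,0],[0,0,0],0],[[0,0,0],[0,0,20],0],[[0,0,0],[0,0,50],0],[[0,0,0],[0,0,90],0],[[0,0,0],[0,0,140],0],[[0,0,0],[-50,0,150],0],[[0,0,0],[-110,5,150],0.5],[[0,0,0],[-160,7,150],1]]}}

```text
t: 15.75
tool_pos: [0.3656, 0.181, 0.2746]
tcp_rot: [[0.999, -0.042, 0.001], [-0.042, -0.999, 0.001], [0.001, -0.001, -1.0]]
wrist_force: [0.6, 0.8, 0.8]
opening: 0.0741
```

```bash
python3 - <<'E'
from h import *
o=env.get_obs(); print(o["t"],o["tool_pos"].round(4),o["opening"],o["tcp_rot"].round(3).tolist())
outs=[]
c,s=np.cos(-.042),np.sin(-.042); E=np.array([[c,-s],[s,c]])
tab=np.array([list(E@l+[.5424,.1735])+[.128] for l in([-.0865,-.018],[-.0865,.018],[-.0795,.018],[-.0795,-.018])])
pk=np.array([list(E@l+[.5424,.1735])+[.16] for l in([-.045,-.022],[-.045,.022],[.045,.022],[.045,-.022])])
for n in("top","side"):
    im=np.mean([env.grab_frame(n).astype(float) for _ in range(3)],0).astype(np.uint8)[:,:,::-1]; cv2.imwrite(f"pics/r1_{n}.png",im)
    x0,y0=(w2px(n,[[.5,.175,.05]])[0]-[39,45]).astype(int); S=5
    d=cv2.resize(im[y0:y0+90,x0:x0+78],None,fx=S,fy=S,interpolation=cv2.INTER_CUBIC)
    for X,col in((tab,(255,0,0)),(pk,(0,0,255))): cv2.polylines(d,[np.round((w2px(n,X)-[x0,y0]+.5)*S-.5).astype(int).reshape(-1,1,2)],True,col,1)
    outs.append(d); print(x0,y0)
cv2.imwrite("pics/r1.png",np.hstack(outs))
E
```

```text
15.75 [0.3656 0.181  0.2746] 0.07406494839489537 [[0.999, -0.042, 0.001], [-0.042, -0.999, 0.001], [0.001, -0.001, -1.0]]
245 176
329 176
```

View pics/r1.png

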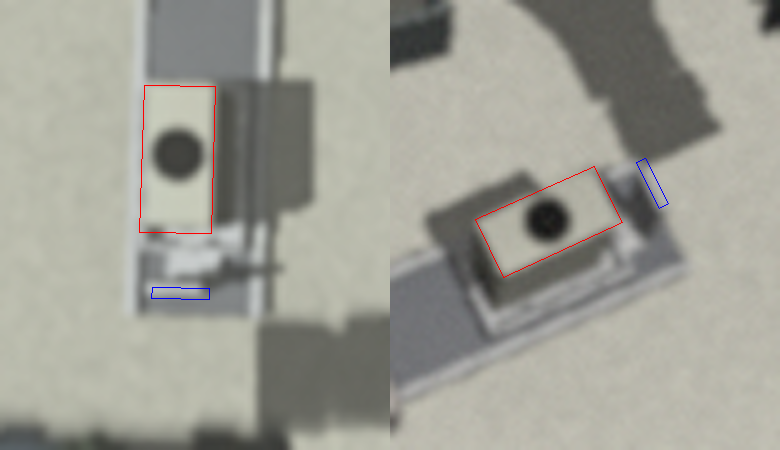

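The pack stands upright in the cradle: the predicted outline coincides with its top in both views, port at (178,154) and (547,220). Now the fingers, closed, go down behind the tab.

Request:
{"method": "move_arm", "body": {"motion": [[[0,0,0],[20,-1,-40],1],[[0,0,0],[40,-2,-90],1],[[0,0,0],[47,-2.5,-140],1],[[0,0,0],[47,-2.5,-172],1],[[0,0,0],[47,-2.5,-172],1],[[0,0,0],[52,-2.7,-172],1],[[0,0,0],[57,-2.9,-172],1],[[0,0,0],[62,-3.1,-172],1]]}}

```text
t: 17.05
tool_pos: [0.4309, 0.1783, 0.1036]
tcp_rot: [[0.999, -0.042, 0.003], [-0.042, -0.999, 0.001], [0.003, -0.001, -1.0]]
wrist_force: [0.2, 0.2, -0.2]
opening: 0.0003
```

Request:
{"method": "move_arm", "body": {"motion": [[[0,0,0],[4,-0.2,0],1],[[0,0,0],[8,-0.3,0],1],[[0,0,0],[12,-0.5,0],1],[[0,0,0],[16,-0.7,0],1],[[0,0,0],[20,-0.8,0],1],[[0,0,0],[24,-1,0],1],[[0,0,0],[28,-1.2,0],1],[[0,0,0],[32,-1.3,0],1]]}}

```text
t: 18.05
tool_pos: [0.4617, 0.1764, 0.1023]
tcp_rot: [[0.999, -0.042, 0.0], [-0.042, -0.999, -0.0], [0.0, 0.0, -1.0]]
wrist_force: [-2.7, -0.4, 2.3]
opening: 0.0001
```

Request:
{"method": "move_arm", "body": {"motion": [[[0,0,0],[4,-0.2,0],1],[[0,0,0],[8,-0.3,0],1],[[0,0,0],[12,-0.5,0],1],[[0,0,0],[16,-0.7,0],1],[[0,0,0],[20,-0.8,0],1],[[0,0,0],[24,-1,0],1],[[0,0,0],[28,-1.2,0],1],[[0,0,0],[32,-1.3,0],1]]}}

```text
t: 19.05
tool_pos: [0.4939, 0.1754, 0.1024]
tcp_rot: [[0.999, -0.042, 0.001], [-0.042, -0.999, 0.0], [0.001, -0.0, -1.0]]
wrist_force: [-2.3, -1.8, 0.8]
opening: 0.0007
```

Request:
{"method": "move_arm", "body": {"motion": [[[0,0,0],[3,-0.1,0],1],[[0,0,0],[6,-0.2,0],1],[[0,0,0],[8,-0.3,0],1],[[0,0,0],[10,-0.4,0],1]]}}

```text
t: 19.55
tool_pos: [0.5037, 0.1751, 0.1025]
tcp_rot: [[0.999, -0.042, 0.001], [-0.042, -0.999, 0.0], [0.001, -0.0, -1.0]]
wrist_force: [-2.9, -0.7, -0.7]
opening: 0.0003
```

Request:
{"method": "move_arm", "body": {"motion": [[[0,0,0],[2,-0.1,0],1],[[0,0,0],[4,-0.2,0],1],[[0,0,0],[6,-0.3,0],1],[[0,0,0],[6,-0.3,0],1]]}}

```text
t: 20.05
tool_pos: [0.5102, 0.1748, 0.1026]
tcp_rot: [[0.999, -0.042, 0.002], [-0.042, -0.999, 0.001], [0.002, -0.001, -1.0]]
wrist_force: [-1.8, -0.7, -1.5]
opening: 0.0005
```

Request:
{"method": "move_arm", "body": {"motion": [[[0,0,0],[2,-0.1,0],1],[[0,0,0],[4,-0.2,0],1],[[0,0,0],[4,-0.2,0],1]]}}

```text
t: 20.42
tool_pos: [0.5142, 0.1746, 0.1026]
tcp_rot: [[0.999, -0.042, 0.002], [-0.042, -0.999, 0.001], [0.002, -0.001, -1.0]]
wrist_force: [-1.8, -0.2, -2.0]
opening: 0.0006
```

Request:
{"method": "move_arm", "body": {"motion": [[[0,0,0],[2,-0.1,0],1],[[0,0,0],[4,-0.2,0],1],[[0,0,0],[4,-0.2,0],1]]}}

```text
t: 20.8
tool_pos: [0.518, 0.1744, 0.1026]
tcp_rot: [[0.999, -0.042, 0.001], [-0.042, -0.999, 0.001], [0.001, -0.001, -1.0]]
wrist_force: [-2.6, 0.7, -1.2]
opening: 0.0003
```

Request:
{"method": "move_arm", "body": {"motion": [[[0,0,0],[2,-0.1,0],1],[[0,0,0],[4,-0.2,0],1],[[0,0,0],[4,-0.2,0],1]]}}

```text
t: 21.18
tool_pos: [0.518, 0.1744, 0.1026]
tcp_rot: [[0.999, -0.043, -0.007], [-0.043, -0.999, 0.0], [-0.007, -0.0, -1.0]]
wrist_force: [-11.8, 2.6, 8.2]
opening: 0.0006
```

```bash
python3 - <<'E'
from h import *
o=env.get_obs(); print(o["t"],o["tool_pos"].round(4),o["wrist_force"])
E
```

```text
21.175 [0.518  0.1744 0.1026] [-11.77842102   2.5762018    8.2484703 ]
```

The tool stopped at x = 0.518 with the force up to 12 N: the shuttle is against its stop. Back off and check.

Request:
{"method": "move_arm", "body": {"motion": [[[0,0,0],[0,0,0],1],[[0,0,0],[-10,0.4,0],1],[[0,0,0],[-40,2,0],1],[[0,0,0],[-90,4,40],1],[[0,0,0],[-130,6,100],1],[[0,0,0],[-170,6,140],1],[[0,0,0],[-190,6,160],1],[[0,0,0],[-190,6,160],1]]}}

```text
t: 22.18
tool_pos: [0.3324, 0.1806, 0.2648]
tcp_rot: [[0.999, -0.041, 0.008], [-0.041, -0.999, 0.003], [0.008, -0.004, -1.0]]
wrist_force: [0.4, -0.7, 0.0]
opening: 0.0002
```

```bash
python3 - <<'E'
from h import *
o=env.get_obs(); print(o["t"],o["tool_pos"].round(4),o["wrist_force"].round(2))
outs=[]
for n in("top","side"):
    im=np.mean([env.grab_frame(n).astype(float) for _ in range(3)],0).astype(np.uint8)[:,:,::-1]; cv2.imwrite(f"pics/f_{n}.png",im)
    outs.append(im)
g=cv2.cvtColor(outs[0],cv2.COLOR_BGR2GRAY)
# port displacement: dark round in pack top
q=w2px("top",[[.6135,.1705,.16]])[0]; print("expected port px",q)
c=q.copy()
for _ in range(5):
    yy,xx=np.mgrid[int(round(c[1]))-6:int(round(c[1]))+7,int(round(c[0]))-6:int(round(c[0]))+7]
    w=np.clip(140.-g[yy,xx],0,None)*(np.hypot(xx-c[0],yy-c[1])<6.5); c=np.array([(w*xx).sum(),(w*yy).sum()])/w.sum()
print("port world",px2w("top",[c],.16)[0])
a=cv2.resize(outs[0][110:250,200:440],None,fx=3.3,fy=3.3,interpolation=cv2.INTER_CUBIC); cv2.imwrite("pics/f.png",a)
E
```

```text
22.175 [0.3324 0.1806 0.2648] [ 0.4  -0.73  0.03]
expected port px [280.70729296 184.21594117]
port world [0.62302118 0.16897257 0.16      ]
```

View pics/f.png

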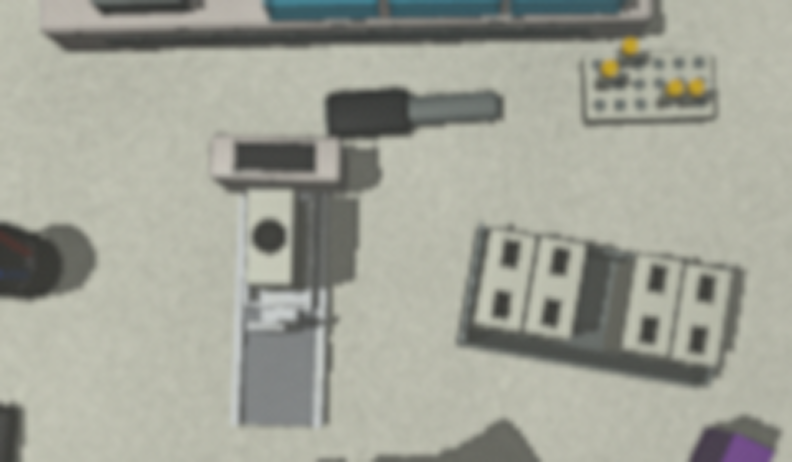

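The final view shows the pack upright in the cradle, port at (269,236), against the stop. The four other packs stand in the rack, and the scanner, tube rack and pen cup are where they were. The port moved about 80 mm along x. Handing in.

```bash
python3 -c "
from plant import env
print(env.finish_job())"
```

```text
the job is handed in; nothing more can be done
None
```

I tipped the round-port pack onto the rack's sloping front, where it leaned by itself. I then lifted it out, stood it in the cradle and pushed the shuttle home by its tab. The job was handed in at about 22 s with the arm clear of everything; no verdict was reported.

**Last checks**
- **Shuttle:** the push stopped at x = 0.518 m with the force rising from about 2.5 N to 12 N. The pack's port moved about 80 mm along x. Both say the shuttle is home.
- **Pack:** the predicted outline matched its top in both cameras after release. After the push I only saw it in the top view, where it looks upright.
- **Other things:** the other four packs and the things visible in the final crop (scanner, tube rack, pen cup) look unmoved. That was judged by eye, not measured. The bottle, small rack and mouse were not in that crop.

**Small disagreements**
- The pack sat about 3 mm nearer the robot in the grip than assumed. I corrected this before lowering.
- The tab outline was a few mm off in the side view. It made no difference, because the push went by contact force.
- I viewed 14 pictures against the budget of 10, which is more than the one or two extra allowed.

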